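# Vent, press and lock a pickle press

### The job

Get the pickle press ready to work: unscrew its black vent cap about a quarter turn anticlockwise so that the air can get out (it stays on its neck), then push the plunger down by its wooden bar until the rim of the steel collar stands within the dark band on the rod. Hold the plunger there and, with it held, squeeze the cam lever flat against the grip so that it locks. Finish while still gripping the grip and the shut lever together, with the press standing where it stood and the things round it undisturbed.

Things in the scene. Friction and masses are not known exactly. Their poses are not given: they have to be found in the camera images.
- crock: pickle press: white stoneware crock, 200 mm across and 92 mm high, about 3.5 kg, loose on the worktop; aluminium lid, top at 105 mm, held by a clip at its +y and -y sides (213 mm over the clips). Origin: centre of the underside; z up; the vent tower is on its -x side (towards the robot), the plunger on its z axis. Yaw within 0.5 rad of straight
- collar_top (a point): centre of the top rim of the steel guide collar (35 mm across) in the middle of the lid, 125 mm above the worktop; the plunger rod slides through it
- vent_cap_top (a point): centre of the top of the black ribbed vent cap: round, 34 mm across, 30 mm tall (142 to 172 mm above the worktop), on a 24 mm neck, at crock frame (-78, 0) mm. Grip it across its sides at any yaw; the nearest thing beside it is the wooden bar's edge, 58 mm from the cap's axis
- vent_cap (a joint): turn of the vent cap in rad: 0 fully shut, grows anticlockwise as seen from above, stop at 1.9; starts between 0 and 0.25; open for venting from about 1.1. It turns with a light friction (0.06 N m), stays where it is left, and does not rise
- bar_top (a point): centre of the top face of the wooden push bar on the plunger; the bar is 124 mm long along the crock's y, 40 mm wide along x, 10 mm thick; its top is 175 mm above the worktop when the plunger is up and 150 mm when it is at the band. Grip and lever stand on its middle (crock y -14 to +14 mm with the lever shut); the fingertips can push on the bar on both sides of them
- plunger (a joint): how far the plunger is pressed down, m: 0 is up (where a spring holds it), 0.037 the stop. The dark band on the rod (8 mm high, steel above and below) passes the collar's rim from 0.021 to 0.029. The spring pushes back with about 4 N at the top, 10 N at the band; let go with the lever open the plunger springs up, with the lever shut it is locked
- grip_plate: black fixed grip that stands up on the middle of the push bar: 30 mm wide (crock x), 11 mm thick (crock y from -14 to -3 mm), 40 mm tall. Origin: on the top of the bar, on the plunger's axis
- lever_paddle: steel cam lever facing the grip on its +y side: paddle 26 mm wide (crock x), 7.5 mm thick, 34 mm long up from its hinge. Origin: on the hinge line, 7 mm above the bar's top, at crock y = +9.5 mm. Shut it is upright, outer face at crock y = +14 mm, tip 41 mm above the bar; open it leans out to +y, at most to y = +30 mm. Squeezing grip and lever together along the crock's y shuts it: 28 mm over both
- lever_tip (a point): middle of the upper end of the lever, 34 mm from its hinge
- lock_lever (a joint): lean of the lever in rad: 0 shut (upright, locked), grows as it opens, 0.5 wide open; starts between 0.4 and 0.5, stays where it is left. Shutting it takes about 10 N at its middle, mostly below 0.25 rad, where the cam bites and the plunger begins to be gripped, so that its depth must be right by then
- garlic: garlic bulb, 55 mm, loose on the small wooden board to the right of the press (bystander)
- salt_pot: grey stoneware salt canister with a wooden lid, 87 mm across and 120 mm high, loose, to the right (bystander)
- herb_jar: glass jar with a green lid, 70 mm across and 110 mm high, loose, behind the press (bystander)

How it is judged:
By the outcome, as a careful person would: the job done as asked, in the order asked, and still so for the second after the job is handed in, while the arm keeps its last pose, push and grip.
It also fails if it takes over 51 s, if anything falls off the work surface, if the arm or the gripper's body presses on something with over 40 N, if the wrist force passes 120 N, or if a joint passes its speed limit or range.

### The arm

A 6-joint arm with a two-finger parallel gripper is mounted at the origin on a cart in front of the work surface, level with it; the furniture and walls round the work are solid. World frame = base frame: x ahead of the robot, y to its left, z up, the work surface at z = 0. Lengths are in m, angles in degrees, forces in N, time in s.
With the tool pointing down it reaches from about 0.375 to 0.9 m from the base axis. Payload 3.1 kg.
Tool frame: the origin (TCP) lies on the centre line of the jaws, within the pads' length; the fingertips stand 17 mm ahead of it and the grasp point (between the pads) lies 2 mm behind it; z points along the fingers, y is the line along which they close (so a half turn about z gives the same grasp; the last joint's range is limited). The gripper opens to 87 mm and grips with 3 to 60 N. Pads are 19 mm wide; open, the fingers measure 117 mm over their backs; the gripper's body (75 mm by 190 mm) begins 51 mm behind the grasp point.
Start: joints at [-82.305, 30.224, 82.088, -0, 67.689, -10.227], TCP at [0.192, -0.595, 0.24] pointing down, gripper open.
Joint ranges: [-176.69, 176.69], [-43.24, 126.21], [12.49, 139.97], [-82, 262], [0, 151.66], [-163.58, 163.58]. Speed limits (degrees/s): [159.86, 159.86, 180, 180, 180, 180].

### API

Orientations are given as a 3x3 rotation matrix whose columns are the frame's x, y, z axes.
In Python, from rig import bot, imaging, finder gives the robot as it stands. The module is installed in compiled form; this text tells all that it offers.
- The arm moves only by the tool play_rows, never from a script. Its argument "motion" is a list that holds one entry, the list of rows, each a list of 6 numbers: the shift along the tool's x, y, z in m, then the turn, a rotation vector about the tool's x, y, z in degrees. In form: [[[dx, dy, dz, wx, wy, wz], ...]]. A call has 1 to 8 rows; each row is the pose to reach, as a shift and turn from the pose commanded when the call began, along the tool's axes at that moment; what a row does not reach only later rows make up. A row lasts 1/12 s, in which the tool goes at most 41.7 mm and 7.16 degrees, less where a joint would pass 70% of its speed; a pose out of reach is approached as far as the arm can. A call with a gripper value outside its range is refused whole. "fingers" is the finger opening in m, from 0 to 0.087, set as the call begins (left out, the last holds). The fingers move at their own pace and stop on an object; the grip force is fixed at half the most. Time passes only in rows, so rows that repeat a pose let the fingers close. It gives the time, the measured TCP pose, the force, the opening and the grip force at its end, in the units of the state.
- bot.read_state(): the state, without advancing time (a new reading comes with each control period).
- imaging.capture(name): name is "scene" or "top" or "wrist"; returns a dict with "frame" (384x512x3 uint8, red, green, blue), "camera_matrix" (3x3 intrinsics, pixels), "R" (3x3) and "t" (3): a world point X has camera coordinates R X + t. Camera axes: x right, y down, z forward; pixel columns grow to the right and rows downward; lengths in m; the calibration is good to about 2 mm. A picture is of the moment at which its call begins. There is no depth.
- bot.hand_in(): hands the job in; it is judged then, once.
Trained networks look in the newest picture that a camera, given by its name, has taken for a name from the list of things; names that differ only in an ending like _2 or _b are one class to them, and where a whole thing is asked for, a point or a joint stands for the part that bears it (a point fixed in the world has none). Each returns a list of dicts, best first, with "confidence" (0 to 1); they miss things now and then, are a little off and sometimes report something else, mostly with a low value. They report only what shows in the picture. A call takes as long as a camera call.
- finder.recognise(camera, name): "at" ([x, y, z] in m, in world coordinates, good to about 4 mm: the middle of the surface that is visible of it).
- finder.outline_of(camera, name): "pixels" (384x512 bool, what is visible of it).
The state is a dict: "time_s": time; "joint_positions": joint angles; "qvel": joint speeds; "tau": joint torques, N m; "position": TCP position; "tcp_rot": TCP orientation; "force": force on the tool from outside, world axes, zero at the start; "moment": the same for the moment, N m; "opening": opening from 0.0 (shut) to 1.0 (fully open); "grasp_force": force on a finger pad.
Only numpy, scipy, OpenCV 4.12 (cv2) and the standard library are available. Lean on these libraries where they do the work, as an engineer would, in place of code of your own. Each camera call takes 0.05 s, during which the arm holds its last target. There are 200 camera calls.

## Working session

There is one attempt and no reset: what is moved stays moved. The work goes in short steps, Python scripts to look and compute and a tool call to move; the robot and the scene stay as the last step left them, time stands still between calls to the robot, and variables do not carry over. Pictures are saved under pics/ and viewed, at most 10 in all, crops included, and the job is handed in when it is done.

Besides the shell and the picture viewer there is one more tool, called after "Call:" as name(argument=value, ...) on one line, values as JSON. play_rows: Moves the arm, as the interface text tells. Its arguments: {"type":"object","properties":{"motion":{"type":"array"},"fingers":{"type":"number"}},"required":["motion"]}

```bash
mkdir -p pics; python3 - <<'E'
from rig import bot, imaging, finder
import cv2,numpy as np
s=bot.read_state(); print({k:np.round(v,3).tolist() for k,v in s.items()})
ims=[]
for c in ["scene","top"]:
    d=imaging.capture(c); ims.append(d["frame"])
    np.savez(c+".npz",**d)
    for n in ["crock","collar_top","vent_cap_top","bar_top","grip_plate","lever_tip","lever_paddle","garlic","salt_pot","herb_jar"]:
        r=finder.recognise(c,n)
        print(c,n,[(np.round(q["at"],4).tolist(),round(q["confidence"],2)) for q in r[:2]])
for c,i in zip("st",ims): cv2.imwrite(f"pics/{c}0.png",cv2.resize(i[:,:,::-1],(800,600)))
E
```

```text
{'time_s': 0.0, 'joint_positions': [-82.305, 30.278, 82.155, -0.0, 67.689, -10.229], 'qvel': [0.059, 0.076, -0.076, 0.016, -0.015, 0.056], 'tau': [-0.001, -44.005, -17.659, 0.063, 0.058, -0.0], 'position': [0.192, -0.594, 0.239], 'tcp_rot': [[0.951, 0.308, -0.0], [0.308, -0.951, 0.002], [0.0, -0.002, -1.0]], 'force': [0.866, 0.402, -0.315], 'moment': [0.022, -0.031, -0.01], 'grasp_force': 0.0, 'opening': 0.998}
scene crock [([0.5612, 0.303, 0.103], 0.88)]
scene collar_top [([0.5595, 0.3006, 0.1057], 0.77)]
scene vent_cap_top [([0.506, 0.2471, 0.1693], 0.52)]
scene bar_top [([0.5754, 0.2902, 0.1713], 0.76)]
scene grip_plate []
scene lever_tip []
scene lever_paddle [([0.575, 0.2979, 0.2066], 0.48), ([0.5733, 0.2947, 0.1711], 0.25)]
scene garlic [([0.5036, 0.2502, 0.1704], 0.49)]
scene salt_pot [([0.5236, -0.2204, 0.0812], 0.94)]
scene herb_jar [([0.7313, 0.3033, 0.0855], 0.94), ([0.5091, 0.252, 0.1708], 0.48)]
top crock [([0.5877, 0.2682, 0.1029], 0.94)]
top collar_top [([0.5834, 0.27, 0.1039], 0.87)]
top vent_cap_top [([0.5164, 0.2378, 0.1742], 0.58), ([0.5807, 0.2901, 0.1971], 0.39)]
top bar_top [([0.5844, 0.2704, 0.176], 0.72)]
top grip_plate [([0.588, 0.2656, 0.2112], 0.49)]
top lever_tip []
top lever_paddle [([0.5742, 0.2958, 0.2021], 0.56), ([0.5894, 0.2676, 0.2121], 0.56)]
top garlic [([0.5246, -0.0818, 0.053], 0.85)]
top salt_pot [([0.5324, -0.2356, 0.1029], 0.85)]
top herb_jar []
```

View pics/s0.png

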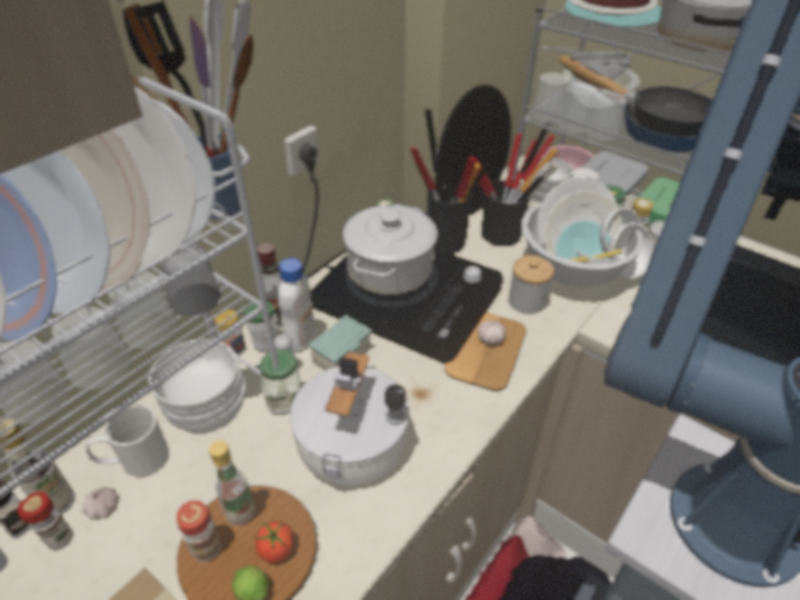

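View pics/t0.png

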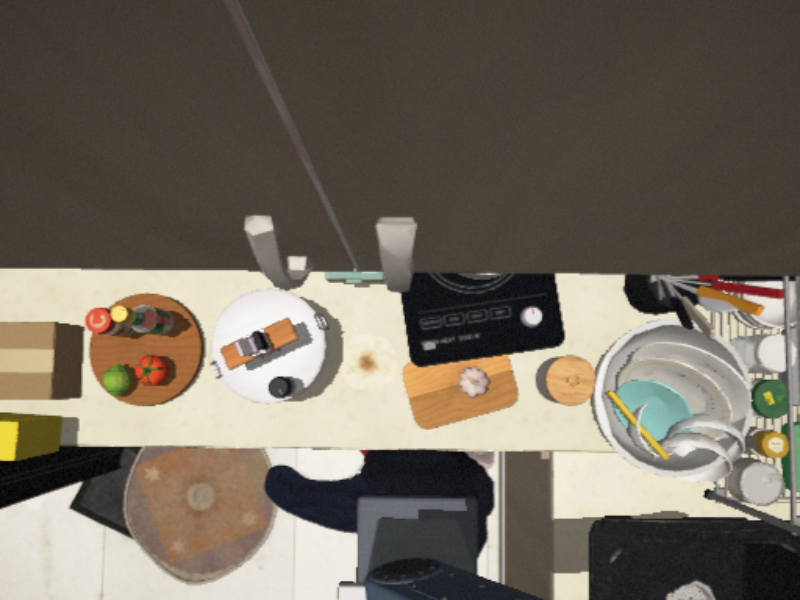

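The top view shows the press with its bar from (221,358) to (311,327) and the vent cap at (280,387). Lever and grip are in the middle of the bar at about (260,343). The scene view shows the cap at (396,398) with nothing crowding it. Next I refine the pose from the outlines.

```bash
cat > h.py <<'E'
import numpy as np, cv2
from rig import bot, imaging, finder
def back(d,uv,z):
    uv=np.atleast_2d(uv).astype(float)
    r=np.c_[uv,np.ones(len(uv))]@np.linalg.inv(d["camera_matrix"]).T@d["R"]
    c=-d["R"].T@d["t"]
    return (c+r*((z-c[2])/r[:,2])[:,None])[:,:2]
def rect(d,m,z):
    n,l,st,_=cv2.connectedComponentsWithStats(m.astype(np.uint8)); k=1+st[1:,4].argmax()
    v,u=np.nonzero(l==k); p=back(d,np.c_[u,v],z)*1000
    (c,s,a)=cv2.minAreaRect(p.astype(np.float32)); (e,re)=cv2.minEnclosingCircle(p.astype(np.float32))
    return np.round(c,1),np.round(s,1),round(a,1),"circle",np.round(e,1),round(re,1),st[k,4]
E
python3 - <<'E'
from h import *
for c in ["top","scene"]:
    d=imaging.capture(c); print(c, "cam",np.round(-d["R"].T@d["t"],2))
    for n,z in [("bar_top",.175),("vent_cap_top",.157),("vent_cap_top",.172),("crock",.1),("collar_top",.105)]:
        r=finder.outline_of(c,n)
        if r: print(n,z,round(r[0]["confidence"],2),*rect(d,r[0]["pixels"],z))
E
```

```text
top cam [0.54 0.04 1.23]
bar_top 0.175 0.96 [586.2 275.9] [ 40.9 122.5] 26.4 circle [588.8 277.4] 62.1 762
vent_cap_top 0.157 0.64 [515.7 243.6] [33.1 36. ] 0.6 circle [516.8 243. ] 18.9 165
vent_cap_top 0.172 0.64 [516.1 240.7] [32.6 35.5] 0.6 circle [517.1 240.1] 18.6 165
crock 0.1 0.98 [587.5 272.8] [197.8 200.9] 1.1 circle [583.9 272. ] 105.5 4374
collar_top 0.105 0.9 [585.9 273. ] [194.  202.7] 0.6 circle [582.1 269.5] 105.5 4361
scene cam [0.13 0.72 0.94]
vent_cap_top 0.157 0.63 [512.7 245.2] [32.8 47. ] 38.9 circle [512.  244.1] 24.3 186
vent_cap_top 0.172 0.63 [505.4 254.3] [32.1 46.1] 38.9 circle [504.7 253.3] 23.9 186
crock 0.1 0.65 [570.6 286.4] [219.5 228.9] 83.4 circle [575.9 276.8] 136.5 4868
collar_top 0.105 0.61 [567.2 288.1] [224.8 225.2] 84.5 circle [571.4 278. ] 136.0 4886
```

Call:
play_rows(motion=[[[0.02, 0.0, -0.04, 0, 0, 0], [0.05, -0.02, -0.08, 0, 0, 0], [0.09, -0.04, -0.08, 0, 0, 0], [0.13, -0.06, -0.08, 0, 0, 0], [0.17, -0.08, -0.08, 0, 0, 0], [0.2, -0.11, -0.08, 0, 0, 0], [0.23, -0.14, -0.08, 0, 0, 0], [0.26, -0.17, -0.08, 0, 0, 0]]])

```text
time_s: 2.37
position: [0.3783, -0.3703, 0.3197]
tcp_rot: [[0.952, 0.307, 0.001], [0.307, -0.952, -0.0], [0.0, 0.001, -1.0]]
force: [0.8, 0.5, -0.2]
opening: 1.0
grasp_force: 0.0
```

Call:
play_rows(motion=[[[0.03, -0.02, 0, 0, 0, 0], [0.06, -0.045, 0, 0, 0, 0], [0.09, -0.07, 0, 0, 0, 0], [0.12, -0.1, 0, 0, 0, 0], [0.14, -0.135, 0, 0, 0, 0], [0.16, -0.17, 0, 0, 0, 0], [0.175, -0.205, 0, 0, 0, 0], [0.19, -0.24, 0, 0, 0, 0]]])

```text
time_s: 3.03
position: [0.4845, -0.083, 0.3197]
tcp_rot: [[0.951, 0.308, 0.0], [0.308, -0.951, -0.0], [0.0, 0.0, -1.0]]
force: [0.1, -0.2, -0.6]
opening: 1.004
grasp_force: 0.0
```

Call:
play_rows(motion=[[[0.015, -0.035, 0, 0, 0, 0], [0.03, -0.07, 0, 0, 0, 0], [0.045, -0.105, 0, 0, 0, 0], [0.06, -0.14, 0, 0, 0, 0], [0.075, -0.175, 0, 0, 0, 0], [0.085, -0.21, 0, 0, 0, 0], [0.095, -0.245, 0, 0, 0, 0], [0.107, -0.28, 0, 0, 0, 0]]])

```text
time_s: 3.7
position: [0.4994, 0.2162, 0.3197]
tcp_rot: [[0.951, 0.308, -0.0], [0.308, -0.951, -0.0], [-0.0, 0.0, -1.0]]
force: [0.6, -0.5, 0.3]
opening: 1.002
grasp_force: 0.0
```

Call:
play_rows(motion=[[[0, 0, 0, 0, 0, 0], [0, 0, 0, 0, 0, 0], [0, 0, 0, 0, 0, 0]]])

```text
time_s: 3.95
position: [0.4999, 0.2142, 0.3194]
tcp_rot: [[0.951, 0.309, -0.0], [0.309, -0.951, -0.001], [-0.0, 0.001, -1.0]]
force: [0.4, -0.6, -0.6]
opening: 1.0
grasp_force: 0.0
```

```bash
python3 - <<'E'
from h import *
s=bot.read_state(); print(s["position"],s["tcp_rot"],s["joint_positions"])
d=imaging.capture("wrist"); np.savez("wrist.npz",**d); print("cam",-d["R"].T@d["t"])
cv2.imwrite("pics/w0.png",cv2.resize(d["frame"][:,:,::-1],(800,600)))
for n,z in [("bar_top",.175),("vent_cap_top",.172),("vent_cap_top",.157),("grip_plate",.215),("lever_paddle",.21)]:
    r=finder.outline_of("wrist",n)
    if r: print(n,z,round(r[0]["confidence"],2),*rect(d,r[0]["pixels"],z))
for n in ["bar_top","vent_cap_top","lever_tip","grip_plate","collar_top"]: print(n,[(np.round(q["at"],4),round(q["confidence"],2)) for q in finder.recognise("wrist",n)[:2]])
E
```

```text
[0.49985122 0.21416896 0.31943284] [[ 9.51219246e-01  3.08515604e-01 -2.61811631e-04]
 [ 3.08515367e-01 -9.51219105e-01 -6.94392110e-04]
 [-4.63271026e-04  5.79746227e-04 -9.99999725e-01]] [ 1.14350601e+01  1.89118164e+01  8.79083273e+01 -3.76274936e-02
  7.32024504e+01  8.34761491e+01]
cam [0.57491606 0.23937708 0.46495113]
bar_top 0.175 0.75 [585.8 278.5] [ 41.1 122.4] 25.4 circle [585.2 278. ] 62.8 6162
vent_cap_top 0.172 0.73 [517. 245.] [33.6 36.2] 75.5 circle [517.1 245.4] 18.4 985
vent_cap_top 0.157 0.73 [514.1 245.3] [35.3 38.1] 75.5 circle [514.2 245.7] 19.4 985
grip_plate 0.215 0.6 [588.9 269.6] [30.  12.7] 25.4 circle [589.3 269.2] 15.2 616
lever_paddle 0.21 0.61 [577.6 293.1] [26.3 22. ] 24.0 circle [577.9 293.1] 16.0 896
bar_top [(array([0.5841, 0.2775, 0.1716]), 0.98)]
vent_cap_top [(array([0.5168, 0.2472, 0.1687]), 0.92)]
lever_tip [(array([0.5772, 0.2956, 0.2011]), 0.98), (array([0.584 , 0.2721, 0.1748]), 0.51)]
grip_plate [(array([0.5905, 0.2708, 0.2188]), 0.92), (array([ 0.526 , -0.073 ,  0.0497]), 0.67)]
collar_top [(array([0.5883, 0.2719, 0.1039]), 0.92)]
```

View pics/w0.png

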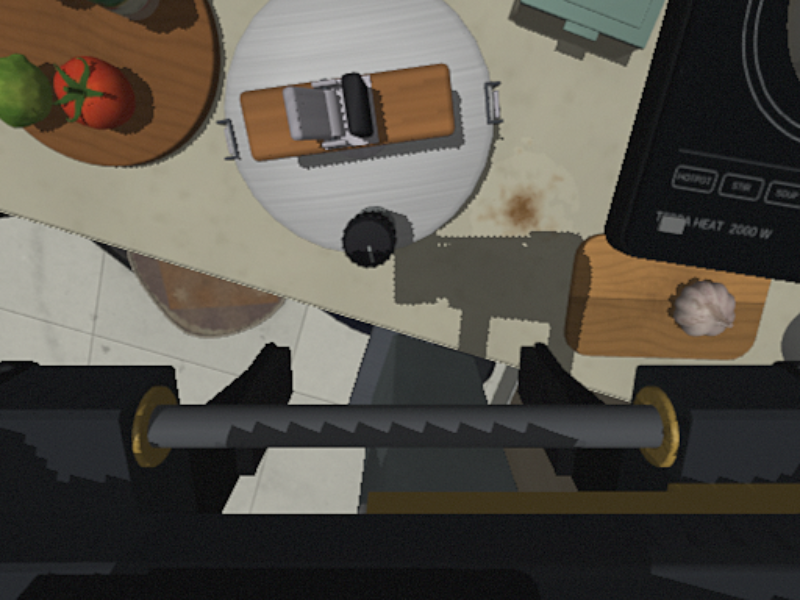

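The wrist view shows the cap at (370,239) with the marker line at about (370,255), the bar from (242,125) to (452,100), and the lever on the left leaning open. The bar gives the crock centre as (0.586, 0.2775) and the yaw as about 25°. The cap is at (0.516, 0.245).

Call:
play_rows(motion=[[[0.015, -0.015, 0.01, 0, 0, 0], [0.025, -0.0245, 0.04, 0, 0, 0], [0.025, -0.0245, 0.075, 0, 0, 0], [0.025, -0.0245, 0.105, 0, 0, 0], [0.025, -0.0245, 0.125, 0, 0, 0], [0.025, -0.0245, 0.14, 0, 0, 0], [0.025, -0.0245, 0.147, 0, 0, 0], [0.025, -0.0245, 0.147, 0, 0, 0]]])

```text
time_s: 5.17
position: [0.5154, 0.245, 0.1708]
tcp_rot: [[0.951, 0.308, -0.004], [0.308, -0.951, -0.001], [-0.004, -0.0, -1.0]]
force: [0.7, -0.4, -0.3]
opening: 0.997
grasp_force: 0.0
```

Call:
play_rows(motion=[[[0, 0, 0, 0, 0, 0], [0, 0, 0, 0, 0, 0], [0, 0, 0, 0, 0, 0], [0, 0, 0, 0, 0, 0]]], fingers=0.042)

```text
time_s: 5.5
position: [0.517, 0.2455, 0.1738]
tcp_rot: [[0.951, 0.308, 0.002], [0.308, -0.951, 0.001], [0.003, 0.0, -1.0]]
force: [0.2, -0.9, -0.7]
opening: 0.783
grasp_force: 0.0
```

```bash
python3 - <<'E'
from h import *
s=bot.read_state(); print(s["position"],s["force"],s["opening"])
d=imaging.capture("wrist")
cv2.imwrite("pics/w1.png",cv2.resize(d["frame"][:,:,::-1],(800,600)))
E
```

```text
[0.51701269 0.24553476 0.17378883] [ 0.22855189 -0.9375996  -0.66089031] 0.7834976384629748
```

View pics/w1.png

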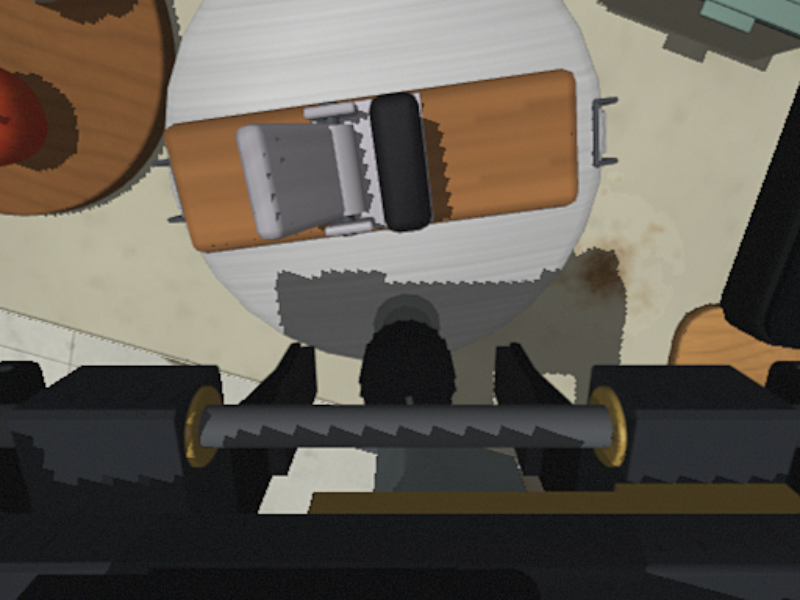

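The cap, at x≈407, sits midway between the fingertips at about 305 and 507, and the bar is clear. I'll close on it.

Call:
play_rows(motion=[[[0, 0, 0, 0, 0, 0], [0, 0, 0, 0, 0, 0], [0, 0, 0, 0, 0, 0], [0, 0, 0, 0, 0, 0], [0, 0, 0, 0, 0, 0], [0, 0, 0, 0, 0, 0], [0, 0, 0, 0, 0, 0], [0, 0, 0, 0, 0, 0]]], fingers=0.02)

```text
time_s: 6.22
position: [0.5165, 0.2447, 0.1726]
tcp_rot: [[0.951, 0.308, 0.0], [0.308, -0.951, -0.001], [-0.0, 0.001, -1.0]]
force: [0.1, -3.9, 1.2]
opening: 0.377
grasp_force: 30.0
```

Call:
play_rows(motion=[[[0, 0, 0, 0, 0, 0], [0, 0, 0, 0, 0, 0], [0, 0, 0, 0, 0, 0]]])

```text
time_s: 6.47
position: [0.5165, 0.2447, 0.1726]
tcp_rot: [[0.951, 0.308, 0.0], [0.308, -0.951, -0.001], [-0.0, 0.001, -1.0]]
force: [1.1, -5.5, 1.5]
opening: 0.381
grasp_force: 30.0
```

Call:
play_rows(motion=[[[0, 0.001, 0, 0, 0, -5], [0, 0.001, 0, 0, 0, -10], [0, 0.001, 0, 0, 0, -15], [0, 0.001, 0, 0, 0, -20], [0, 0.001, 0, 0, 0, -25], [0, 0.001, 0, 0, 0, -30], [0, 0.001, 0, 0, 0, -35], [0, 0.001, 0, 0, 0, -40]]])

```text
time_s: 7.13
position: [0.5162, 0.2451, 0.1726]
tcp_rot: [[0.528, 0.849, -0.001], [0.849, -0.528, 0.001], [0.001, -0.001, -1.0]]
force: [-0.9, -1.8, 2.0]
opening: 0.381
grasp_force: 30.0
```

Call:
play_rows(motion=[[[0, 0, 0, 0, 0, -5], [0, 0, 0, 0, 0, -10], [0, 0, 0, 0, 0, -15], [0, 0, 0, 0, 0, -20], [0, 0, 0, 0, 0, -25], [0, 0, 0, 0, 0, -30], [0, 0, 0, 0, 0, -36], [0, 0, 0, 0, 0, -42]]])

```text
time_s: 7.8
position: [0.5156, 0.2452, 0.1726]
tcp_rot: [[-0.177, 0.984, -0.002], [0.984, 0.177, 0.002], [0.002, -0.002, -1.0]]
force: [-1.9, -0.9, 2.6]
opening: 0.378
grasp_force: 30.0
```

Call:
play_rows(motion=[[[0, 0, 0, 0, 0, 0], [0, 0, 0, 0, 0, 0], [0, 0, 0, 0, 0, 0]]])

```text
time_s: 8.05
position: [0.5157, 0.2451, 0.1726]
tcp_rot: [[-0.17, 0.985, -0.002], [0.985, 0.17, 0.001], [0.002, -0.002, -1.0]]
force: [-3.3, 1.4, 3.6]
opening: 0.379
grasp_force: 30.0
```

```bash
python3 - <<'E'
from h import *
s=bot.read_state(); print(s["position"],s["tcp_rot"][:,0],s["force"],s["moment"],s["opening"])
E
```

```text
[0.51566356 0.24514969 0.17259053] [-0.16991686  0.98545716  0.00156461] [-3.25905426  1.4170962   3.61124446] [0.15695013 0.45042168 0.0478622 ] 0.37883139457493453
```

Call:
play_rows(motion=[[[0, 0, 0, 0, 0, 0], [0, 0, 0, 0, 0, 0], [0, 0, 0, 0, 0, 0], [0, 0, 0, 0, 0, 0], [0, 0, 0, 0, 0, 0], [0, 0, -0.02, 0, 0, 0], [0, 0, -0.055, 0, 0, 0], [0, 0, -0.09, 0, 0, 0]]], fingers=0.056)

```text
time_s: 8.72
position: [0.5158, 0.244, 0.2622]
tcp_rot: [[-0.172, 0.985, -0.004], [0.985, 0.172, -0.001], [-0.0, -0.004, -1.0]]
force: [0.4, 0.9, 0.8]
opening: 0.642
grasp_force: 0.0
```

Call:
play_rows(motion=[[[0, 0, -0.01, 0, 0, 7], [0, 0, -0.01, 0, 0, 14], [0, 0, -0.01, 0, 0, 21], [0, 0, -0.01, 0, 0, 28], [0, 0, -0.01, 0, 0, 35], [0, 0, -0.01, 0, 0, 42], [0, 0, -0.01, 0, 0, 49], [0, 0, -0.01, 0, 0, 56]]])

```text
time_s: 9.38
position: [0.5167, 0.2443, 0.2724]
tcp_rot: [[0.725, 0.689, 0.0], [0.689, -0.725, 0.0], [0.0, 0.0, -1.0]]
force: [-0.6, 0.6, 0.1]
opening: 0.646
grasp_force: 0.0
```

Call:
play_rows(motion=[[[0, 0, 0, 0, 0, 7], [0, 0, 0, 0, 0, 13], [0, 0, 0, 0, 0, 18.4], [0, 0, 0, 0, 0, 18.4], [0, 0, 0, 0, 0, 18.4]]])

```text
time_s: 9.8
position: [0.5167, 0.2443, 0.2724]
tcp_rot: [[0.902, 0.433, 0.0], [0.433, -0.902, 0.0], [0.0, 0.0, -1.0]]
force: [-0.5, -0.1, -0.7]
opening: 0.642
grasp_force: 0.0
```

```bash
cat > look.py <<'E'
from h import *
import sys
s=bot.read_state(); print(s["position"],s["tcp_rot"][:,0],s["force"],s["opening"])
d=imaging.capture("wrist"); print("cam",-d["R"].T@d["t"])
cv2.imwrite("pics/%s.png"%sys.argv[1],cv2.resize(d["frame"][:,:,::-1],(800,600)))
for n,z in [("bar_top",.175),("vent_cap_top",.172),("grip_plate",.215),("crock",.105)]:
    r=finder.outline_of("wrist",n)
    if r: print(n,z,round(r[0]["confidence"],2),*rect(d,r[0]["pixels"],z))
for n in ["lever_tip","grip_plate"]: print(n,[(np.round(q["at"],4),round(q["confidence"],2)) for q in finder.recognise("wrist",n)[:1]])
E
python3 look.py w2
```

```text
[0.51668884 0.24431532 0.27242401] [9.01503964e-01 4.32770843e-01 3.41476092e-05] [-0.52024717 -0.07541643 -0.69231992] 0.6423128022514546
cam [0.58776906 0.27928064 0.41802518]
bar_top 0.175 0.84 [585.6 278.6] [ 40.7 123.5] 25.6 circle [586.3 279.1] 63.4 8293
vent_cap_top 0.172 0.77 [518.6 246.4] [40.2 34.5] 12.6 circle [518.7 246.6] 20.2 1430
grip_plate 0.215 0.64 [589.1 270.9] [29. 11.] 25.9 circle [588.7 271.8] 14.8 728
lever_tip [(array([0.585 , 0.2816, 0.1781]), 0.66)]
grip_plate [(array([0.5875, 0.2693, 0.2158]), 0.77)]
```

View pics/w2.png

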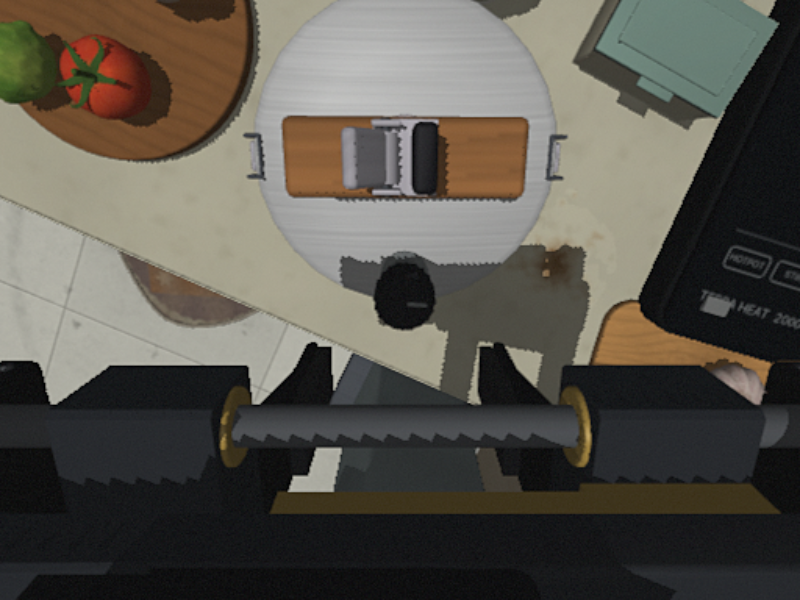

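The cap's marker, which pointed down before, now points right at (418,305), so it has turned about a quarter. The bar is square with the tool, with its centre at x≈405. Next I go above the bar, offset 8 mm to the lever side.

Call:
play_rows(motion=[[[0.03, -0.003, 0, 0, 0, 0], [0.06, -0.006, 0, 0, 0, 0], [0.077, -0.0088, 0.0, 0, 0, 0], [0.077, -0.0088, 0.015, 0, 0, 0], [0.077, -0.0088, 0.035, 0, 0, 0], [0.077, -0.0088, 0.055, 0, 0, 0], [0.077, -0.0088, 0.07, 0, 0, 0], [0.077, -0.0088, 0.076, 0, 0, 0]]], fingers=0.06)

```text
time_s: 10.82
position: [0.5808, 0.2851, 0.1937]
tcp_rot: [[0.902, 0.431, -0.005], [0.431, -0.902, -0.001], [-0.005, -0.001, -1.0]]
force: [0.5, -0.3, -0.3]
opening: 0.691
grasp_force: 0.0
```

Call:
play_rows(motion=[[[0, 0, 0.001, 0, 0, 0], [0, 0, 0.001, 0, 0, 0], [0, 0, 0.001, 0, 0, 0]]])

```text
time_s: 11.07
position: [0.5831, 0.2858, 0.1967]
tcp_rot: [[0.902, 0.431, 0.002], [0.431, -0.902, 0.001], [0.002, 0.0, -1.0]]
force: [0.6, 0.8, 0.8]
opening: 0.685
grasp_force: 0.0
```

```bash
python3 - <<'E'
from h import *
s=bot.read_state(); print(s["position"],s["tcp_rot"][:,0],s["force"],s["opening"])
a=imaging.capture("wrist")["frame"]; d=imaging.capture("scene"); b=d["frame"]
uv=cv2.projectPoints(np.array([[.586,.278,.16]]),cv2.Rodrigues(d["R"])[0],d["t"],d["camera_matrix"],None)[0].ravel().astype(int); print(uv)
b=b[max(uv[1]-50,0):uv[1]+50,uv[0]-65:uv[0]+65]
cv2.imwrite("pics/w3.png",np.hstack([cv2.resize(x,(400,300))[:,:,::-1] for x in (a,b)]))
E
```

```text
[0.58312283 0.28575125 0.19671818] [0.90238799 0.43091858 0.00225767] [0.58439961 0.83211186 0.78010668] 0.6850819162740187
[221 247]
```

View pics/w3.png

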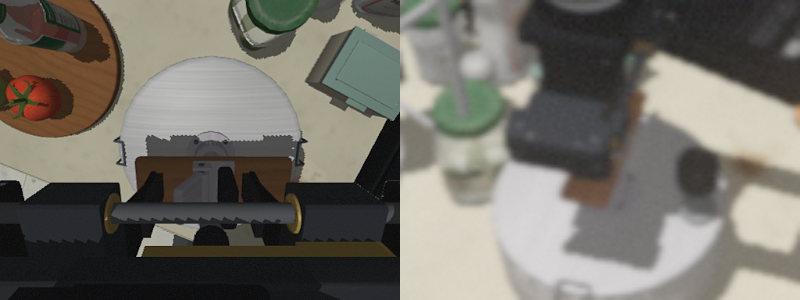

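The fingertips straddle the open lever and the grip, above the bar on both sides. I'll push down now.

Call:
play_rows(motion=[[[0, 0, 0.006, 0, 0, 0], [0, 0, 0.012, 0, 0, 0], [0, 0, 0.017, 0, 0, 0], [0, 0, 0.021, 0, 0, 0], [0, 0, 0.025, 0, 0, 0], [0, 0, 0.028, 0, 0, 0], [0, 0, 0.028, 0, 0, 0], [0, 0, 0.028, 0, 0, 0]]])

```text
time_s: 11.83
position: [0.5839, 0.286, 0.1694]
tcp_rot: [[0.902, 0.431, 0.004], [0.431, -0.902, 0.001], [0.005, 0.001, -1.0]]
force: [-0.1, 0.0, 7.2]
opening: 0.69
grasp_force: 3.9
```

Call:
play_rows(motion=[[[0, 0, 0, 0, 0, 0], [0, 0, 0, 0, 0, 0]]])

```text
time_s: 12.0
position: [0.5839, 0.286, 0.1696]
tcp_rot: [[0.902, 0.431, 0.005], [0.431, -0.902, 0.002], [0.005, 0.001, -1.0]]
force: [-0.1, 0.2, 7.3]
opening: 0.692
grasp_force: 3.9
```

Call:
play_rows(motion=[[[0, 0, 0.0015, 0, 0, 0], [0, 0, 0.0027, 0, 0, 0], [0, 0, 0.0027, 0, 0, 0], [0, 0, 0.0027, 0, 0, 0], [0, 0, 0.0027, 0, 0, 0]]])

```text
time_s: 12.42
position: [0.5839, 0.286, 0.1671]
tcp_rot: [[0.902, 0.431, 0.005], [0.431, -0.902, 0.002], [0.005, 0.001, -1.0]]
force: [-0.8, -0.6, 9.6]
opening: 0.692
grasp_force: 4.4
```

```bash
python3 - <<'E'
from h import *
for i in range(2):
    s=bot.read_state(); print(s["position"],s["tcp_rot"][:,2],s["force"],s["moment"],s["opening"])
    a=imaging.capture("wrist")
f=a["frame"]
for p in [(.586,.278,.125),(.586,.278,.150)]:
    print(cv2.projectPoints(np.array([p]),cv2.Rodrigues(a["R"])[0],a["t"],a["camera_matrix"],None)[0].ravel())
for n in ["bar_top","lever_tip"]: print(n,[(np.round(q["at"],4),round(q["confidence"],2)) for q in finder.recognise("wrist",n)[:1]])
cv2.imwrite("pics/w4.png",cv2.resize(f[140:340,120:390],(800,592),interpolation=cv2.INTER_CUBIC)[:,:,::-1])
E
```

```text
[0.58391247 0.28601989 0.16711128] [ 0.00472898  0.00152539 -0.99998765] [-0.76959635 -0.60850743  9.63266439] [0.05192975 0.09115728 0.01270624] 0.6921085289883748
[0.58389474 0.28603197 0.16710076] [ 0.00471795  0.00151683 -0.99998772] [ 0.39350064 -0.36447073  8.84523512] [ 0.08120319  0.14121757 -0.005142  ] 0.6899228993186789
[271.9675473  221.37203741]
[273.73147505 237.72202532]
bar_top [(array([0.5911, 0.2857, 0.1505]), 0.55)]
lever_tip [(array([0.5866, 0.2963, 0.1734]), 0.85)]
```

View pics/w4.png

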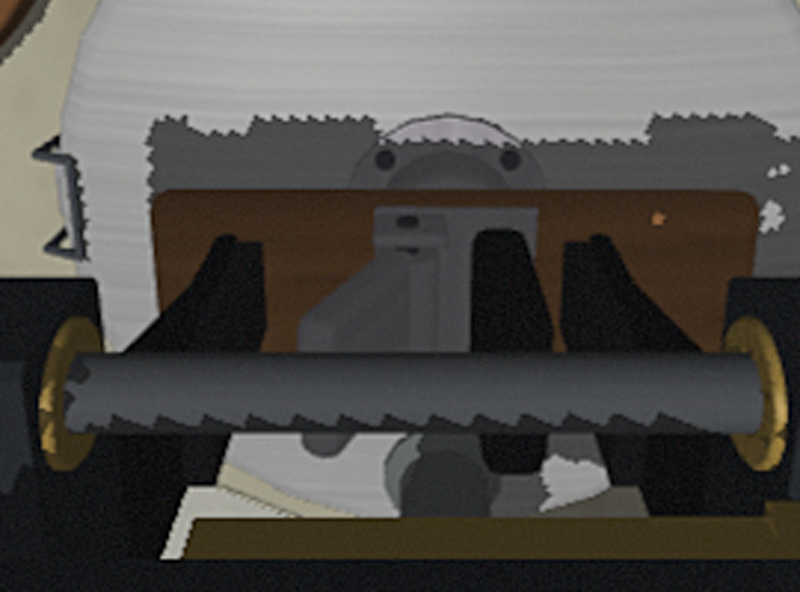

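The bar is down at 0.150, with the fingertips on it on either side of the lever, which leans left from (410,250) to (320,330), and the grip at (510,290). Force is about 9 N, as expected at the band. I'll now close stepwise, with the grip-side finger staying close to the grip.

Call:
play_rows(motion=[[[0, 0, 0, 0, 0, 0], [0, 0, 0, 0, 0, 0], [0, 0, 0, 0, 0, 0], [0, 0, 0, 0, 0, 0]]], fingers=0.046)

```text
time_s: 12.95
position: [0.5839, 0.2862, 0.1671]
tcp_rot: [[0.902, 0.431, 0.005], [0.431, -0.902, 0.002], [0.005, 0.0, -1.0]]
force: [0.5, 0.3, 8.8]
opening: 0.544
grasp_force: 4.3
```

Call:
play_rows(motion=[[[0, 0.0015, 0, 0, 0, 0], [0, 0.003, 0, 0, 0, 0], [0, 0.003, 0, 0, 0, 0]]], fingers=0.04)

```text
time_s: 13.2
position: [0.5849, 0.2843, 0.1671]
tcp_rot: [[0.903, 0.43, 0.004], [0.43, -0.903, 0.004], [0.005, -0.001, -1.0]]
force: [-0.6, 1.8, 9.2]
opening: 0.473
grasp_force: 8.8
```

Call:
play_rows(motion=[[[0, 0.0015, 0, 0, 0, 0], [0, 0.003, 0, 0, 0, 0], [0, 0.003, 0, 0, 0, 0], [0, 0.003, 0, 0, 0, 0]]], fingers=0.034)

```text
time_s: 13.53
position: [0.5862, 0.2814, 0.1673]
tcp_rot: [[0.902, 0.431, 0.005], [0.431, -0.902, 0.003], [0.005, -0.001, -1.0]]
force: [-0.5, 1.8, 9.8]
opening: 0.398
grasp_force: 12.1
```

Call:
play_rows(motion=[[[0, 0.001, 0, 0, 0, 0], [0, 0.002, 0, 0, 0, 0], [0, 0.002, 0, 0, 0, 0], [0, 0.002, 0, 0, 0, 0], [0, 0.002, 0, 0, 0, 0]]], fingers=0.015)

```text
time_s: 13.95
position: [0.5874, 0.2789, 0.1673]
tcp_rot: [[0.903, 0.43, 0.005], [0.43, -0.903, 0.002], [0.005, 0.0, -1.0]]
force: [0.1, -0.0, 9.7]
opening: 0.332
grasp_force: 32.2
```

Call:
play_rows(motion=[[[0, 0, 0, 0, 0, 0], [0, 0, 0, 0, 0, 0], [0, 0, 0, 0, 0, 0], [0, 0, 0, 0, 0, 0]]])

```text
time_s: 14.28
position: [0.5874, 0.2789, 0.1673]
tcp_rot: [[0.903, 0.43, 0.005], [0.43, -0.903, 0.002], [0.005, 0.0, -1.0]]
force: [0.0, 0.5, 8.8]
opening: 0.334
grasp_force: 32.2
```

```bash
python3 - <<'E'
from h import *
a=imaging.capture("wrist"); f=a["frame"]
s=bot.read_state(); print(s["position"],s["force"],s["opening"]*87,s["grasp_force"])
for n in ["bar_top","lever_tip","grip_plate"]: print(n,[(np.round(q["at"],4),round(q["confidence"],2)) for q in finder.recognise("wrist",n)[:1]])
cv2.imwrite("pics/w5.png",cv2.resize(f[180:330,160:360],(800,600),interpolation=cv2.INTER_CUBIC)[:,:,::-1])
E
```

```text
[0.58740135 0.2789296  0.16727627] [-0.15857002 -0.85095579 10.20142174] 28.427115618168553 32.17933454881859
bar_top [(array([0.5965, 0.2807, 0.1509]), 0.82)]
lever_tip [(array([0.5914, 0.2928, 0.1763]), 0.63)]
grip_plate [(array([0.5996, 0.2742, 0.1885]), 0.77)]
```

View pics/w5.png

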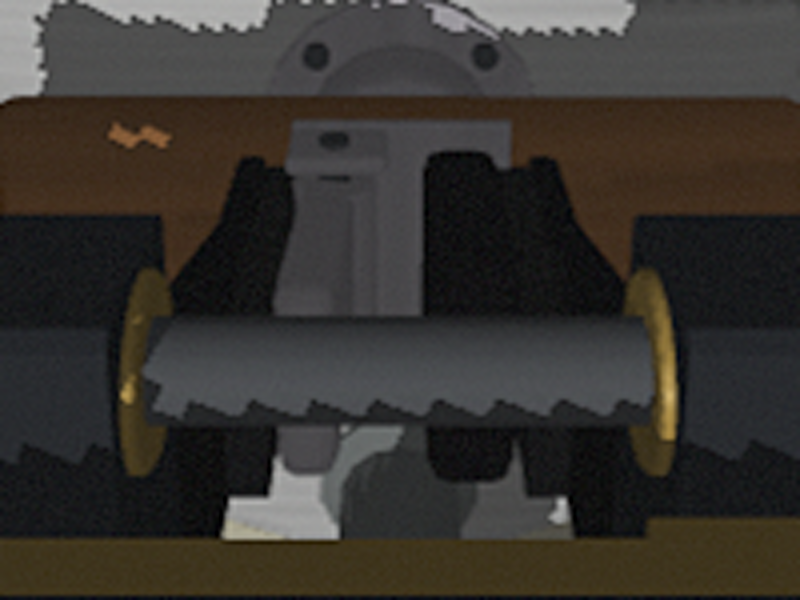

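```bash
python3 - <<'E'
from h import *
o=[]
for i in range(8):
    a=imaging.capture("wrist"); o.append(bot.read_state()["opening"]*87)
print(np.mean(o),np.std(o)); f=a["frame"]
c=np.array([.5861,.2784,.150]); ex=np.array([.9025,.4307,0]); ey=np.array([-.4307,.9025,0]); ez=np.array([0,0,1])
def P(x,y,h):
    return np.round((cv2.projectPoints((c+ex*x+ey*y+ez*h)[None],cv2.Rodrigues(a["R"])[0],a["t"],a["camera_matrix"],None)[0].ravel()-[160,180])*4)
print("grip top L/R near",P(-.015,-.003,.04),P(-.015,-.014,.04),"far",P(.015,-.003,.04),P(.015,-.014,.04))
for q in (0,.03,.06,.1,.2):
    tip=lambda t:(.0103+.034*np.sin(q)+t*np.cos(q), .007+.034*np.cos(q)-t*np.sin(q))
    print(q,[P(-.013,*tip(t)) for t in (.00375,-.00375)],"far",[P(.013,*tip(t)) for t in (.00375,-.00375)])
g=f[180:330,160:360].astype(float).sum(2)
for r in (70,74,112,115): print(r,g[r,60:135].astype(int).tolist())
E
```

```text
28.94485585744589 0.24620715387981087
grip top L/R near [426. 487.] [516. 487.] far [428. 266.] [524. 266.]
0 [array([285., 479.]), array([347., 479.])] far [array([279., 285.]), array([345., 285.])]
0.03 [array([277., 478.]), array([339., 479.])] far [array([271., 285.]), array([336., 286.])]
0.06 [array([269., 477.]), array([330., 479.])] far [array([262., 284.]), array([327., 286.])]
0.1 [array([258., 476.]), array([319., 480.])] far [array([250., 283.]), array([315., 286.])]
0.2 [array([232., 471.]), array([291., 479.])] far [array([223., 279.]), array([285., 286.])]
70 [59, 70, 52, 69, 72, 50, 67, 62, 47, 152, 193, 183, 187, 183, 180, 188, 185, 184, 179, 181, 187, 181, 182, 187, 174, 164, 171, 168, 190, 201, 212, 203, 199, 195, 207, 220, 213, 215, 216, 217, 216, 215, 215, 232, 213, 130, 24, 55, 42, 48, 66, 50, 58, 54, 72, 41, 74, 55, 71, 42, 42, 48, 55, 52, 47, 44, 56, 55, 58, 44, 67, 57, 70, 61, 73]
74 [69, 53, 54, 38, 76, 60, 54, 60, 138, 195, 207, 211, 214, 212, 215, 217, 213, 214, 219, 217, 210, 210, 201, 180, 175, 177, 172, 177, 186, 204, 208, 205, 197, 189, 209, 220, 213, 
[... 152 characters left out ...]
 66, 79]
112 [73, 71, 68, 63, 64, 72, 73, 35, 48, 160, 214, 220, 221, 221, 223, 228, 219, 220, 226, 217, 216, 218, 204, 187, 219, 291, 317, 318, 311, 313, 320, 321, 319, 304, 298, 281, 263, 234, 167, 121, 133, 142, 149, 160, 153, 162, 127, 50, 41, 39, 38, 51, 69, 45, 55, 49, 48, 50, 74, 72, 65, 37, 51, 59, 59, 42, 41, 48, 152, 159, 57, 56, 79, 64, 67]
115 [70, 69, 74, 64, 73, 80, 71, 19, 312, 429, 317, 188, 211, 225, 224, 226, 223, 224, 225, 218, 210, 208, 197, 236, 297, 315, 322, 317, 315, 278, 201, 150, 170, 166, 144, 152, 165, 149, 131, 139, 143, 134, 130, 137, 135, 140, 129, 82, 26, 45, 51, 59, 56, 50, 46, 45, 56, 58, 61, 40, 53, 64, 63, 57, 37, 45, 36, 96, 205, 217, 116, 39, 62, 69, 72]
```

The projections put the lever at about 0.03 rad from upright. The fingertips seem to rest on the hinge base, which is about 29 mm wide. I'll test the lock safely by easing the grip and lifting the push about 3 mm. If the plunger followed, it would still be in the band.

Call:
play_rows(motion=[[[0, 0, 0, 0, 0, 0], [0, 0, 0, 0, 0, 0], [0, 0, -0.001, 0, 0, 0], [0, 0, -0.002, 0, 0, 0], [0, 0, -0.003, 0, 0, 0], [0, 0, -0.003, 0, 0, 0], [0, 0, -0.003, 0, 0, 0]]], fingers=0.031)

```text
time_s: 15.47
position: [0.5852, 0.2782, 0.1674]
tcp_rot: [[0.902, 0.431, -0.001], [0.431, -0.902, -0.0], [-0.001, -0.0, -1.0]]
force: [-0.4, 0.5, 0.7]
opening: 0.354
grasp_force: 0.7
```

The force fell to 0.7 N with the bar unmoved, so it is locked. I'll lift the tips above the hinge base and squeeze again on the paddle.

Call:
play_rows(motion=[[[0, 0, -0.001, 0, 0, 0], [0, 0, -0.003, 0, 0, 0], [0, 0, -0.006, 0, 0, 0], [0, 0, -0.009, 0, 0, 0], [0, 0, -0.011, 0, 0, 0], [0, 0, -0.011, 0, 0, 0], [0, 0, -0.011, 0, 0, 0]]])

```text
time_s: 16.05
position: [0.5859, 0.2783, 0.1791]
tcp_rot: [[0.902, 0.431, 0.0], [0.431, -0.902, 0.0], [0.0, 0.0, -1.0]]
force: [-0.0, 0.6, 0.2]
opening: 0.359
grasp_force: 0.0
```

Call:
play_rows(motion=[[[0, 0, 0, 0, 0, 0], [0, 0, 0, 0, 0, 0], [0, 0, 0, 0, 0, 0], [0, 0, 0, 0, 0, 0], [0, 0, 0, 0, 0, 0], [0, 0, 0, 0, 0, 0]]], fingers=0.015)

```text
time_s: 16.55
position: [0.586, 0.2777, 0.1789]
tcp_rot: [[0.902, 0.431, 0.0], [0.431, -0.902, -0.001], [-0.0, 0.001, -1.0]]
force: [1.3, -4.5, 1.3]
opening: 0.313
grasp_force: 30.0
```

```bash
python3 - <<'E'
from h import *
o=[]
for i in range(6):
    a=imaging.capture("wrist"); o.append(bot.read_state()["opening"]*87)
s=bot.read_state(); print(np.mean(o),s["position"],s["force"],s["grasp_force"])
f=a["frame"]
for n in ["bar_top","lever_tip"]: print(n,[(np.round(q["at"],4),round(q["confidence"],2)) for q in finder.recognise("wrist",n)[:1]])
c=np.array([.5861,.2784,.150]); R=np.c_[[.9025,.4307,0],[-.4307,.9025,0],[0,0,1]]
for h in (0,.003,-.003):
    print(h,cv2.projectPoints(np.array([c+R@np.array(p)+[0,0,h] for p in [(.02,.062,0),(.02,-.062,0)]]),cv2.Rodrigues(a["R"])[0],a["t"],a["camera_matrix"],None)[0].reshape(-1,2).round(1).tolist())
cv2.imwrite("pics/w6.png",cv2.resize(f[160:340,140:380],(800,600),interpolation=cv2.INTER_CUBIC)[:,:,::-1])
E
```

```text
27.54799330608074 [0.58600551 0.27768735 0.17893846] [ 1.99878514 -4.79189145  2.46235436] 30.004533684113994
bar_top [(array([0.5936, 0.2823, 0.1525]), 0.62)]
lever_tip [(array([0.5904, 0.291 , 0.1868]), 0.71)]
0 [[159.1, 196.8], [359.2, 196.8]]
0.003 [[157.5, 198.4], [360.8, 198.4]]
-0.003 [[160.6, 195.3], [357.7, 195.3]]
```

View pics/w6.png

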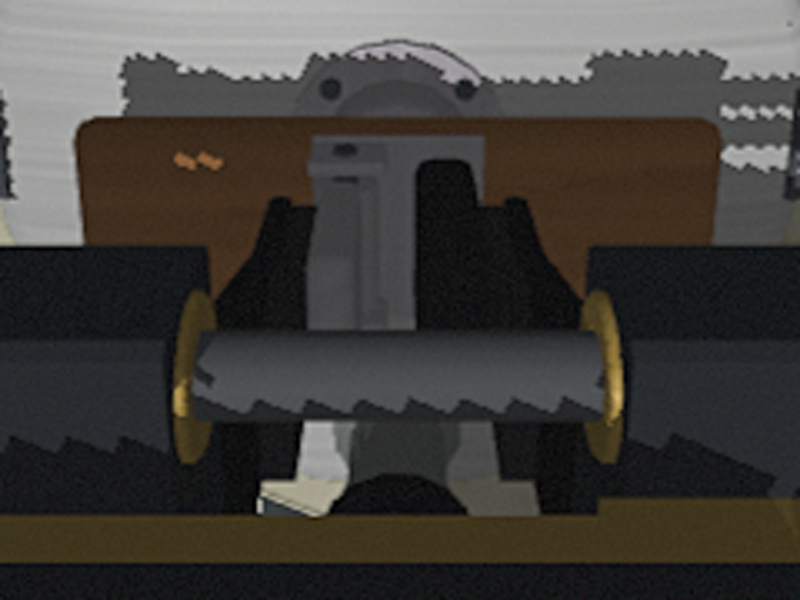

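The opening is now 27.5 mm with 30 N on the pads, so the lever is upright against the grip (the paddle's left edge is at x≈310). The bar's far edge, at row 118, is still at the 0.150 height. Handing in.

```bash
python3 -c "
from rig import bot; print(bot.hand_in())"
```

```text
the job is handed in; nothing more can be done
None
```

I handed the job in at about 17 s of the 51 s allowed: the vent cap is turned about 82° anticlockwise, the plunger is locked about 25 mm down (mid-band by bar height; I never saw the band itself), and the gripper still holds the grip and shut lever together.

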